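Tip a parts drawer to gather its relays in the picking corner

TASK

Draw the upper drawer of the small two-drawer parts unit straight out by its pull, lift it well clear of the bench (about a hand's breadth) and tip it towards its cut-down corner, so that the three loose relays in it slide together into that corner and none falls out. Finish still holding the drawer up by its pull, tilted and still, so that a colleague can pick the relays out; leave the tape and fuse box on top of the unit and the tweezers on the bench as they are.

Things in the scene. Friction and masses are not known exactly. Their poses are not given: they have to be found in the camera images.
- unit: fixed grey steel parts unit with two drawers one above the other, 158 deep (x) x 134 wide (y) x 100 mm high. Origin at the centre of its underside; x points to its back, y to its left seen from the robot, z up; front face at x = -79 mm. The lower drawer is fixed shut; its pull reaches 131 mm forward of the origin and 35 mm up.
- bay_mouth (a point): centre of the open front of the upper bay (unit's axes), 79 mm in front of and 74 mm above the unit's origin. The bay is 126 wide, 44 high and 150 mm deep, floor 52 mm and ceiling 96 mm above the bench.
- drawer: the upper drawer, a loose white smooth plastic tray 150 long (x) x 120 wide (y) x 40 mm high, walls and floor 3 mm, about 0.15 kg, fully in the upper bay, front flush (3 mm play each side, 4 mm above), not latched. Origin at the centre of its underside, x to its rear wall, y to its left, z up. Parts in it begin to slide at about 12 degrees of tilt, freely at 25.
- pull (a point): centre of the flat of the drawer's pull (drawer's axes): a 10 mm thick upright fin along x in the middle of the front, reaching 16 mm above and below this point and 50 mm out from the front wall, ending in a 14 mm thick round bead. The point is 25 mm before the front wall, 100 mm before and 20 mm above the drawer's origin. Grip it across y from above.
- corner (a point): inner picking corner of the drawer at floor level, at its front left (drawer's -x, +y); both walls are cut down there from 40 to 18 mm over a length of 42 mm. 72 mm before, 57 mm left of and 3 mm above the drawer's origin; drawer's axes.
- relay_1_mid (a point): centre of a loose blue boxy relay, 20 x 28 x 22 mm high, 0.02 kg, lying in the drawer
- relay_2_mid (a point): centre of a second, equal relay in the drawer
- relay_3_mid (a point): centre of a third, equal relay in the drawer
- tape: roll of black tape, 62 mm across, 19 mm high, loose on top of the unit; origin at the centre of its underside
- fuses: cardboard fuse box, 34 x 60 x 24 mm, loose on top of the unit; origin at the centre of its underside
- tweezers: steel tweezers, 14 x 122 x 9 mm, lying on the bench in front of the unit; origin at the centre of the underside

How it is judged (in metres and radians):
On the way:
1. the drawer is drawn clear out of its bay (x of drawer in the frame of unit below -0.155 m), for 0.1 s.
At the end, for the whole second after the job is handed in: the fingers alone hold the drawer, by its pull, with its picking corner at least 60 mm above the bench, tilted 12 to 55 degrees with that corner lowest (its front and its left side each down by at least 7 degrees), at rest, and every relay's centre lies within 75 mm of the picking corner (contact force between drawer and the fingers above 2 N and distance between the grasp point and pull below 0.045 m and height (world z) of corner above 0.06 m and contact force between drawer and unit below 0.3 N and angle between drawer's own z axis and vertical between 0.21 and 0.96 rad and angle between drawer's own x axis and vertical below 1.45 rad and angle between drawer's own y axis and vertical above 1.69 rad and distance between each of relay_1_mid, relay_2_mid, relay_3_mid and corner below 0.075 m and linear speed of drawer below 0.03 m/s and angular speed of drawer below 0.15 rad/s); the arm keeps its last pose, push and grip.
It fails at once if a relay leaves the drawer (z of any of relay_1_mid, relay_2_mid, relay_3_mid in the frame of drawer above 0.06 m or z of any of relay_1_mid, relay_2_mid, relay_3_mid in the frame of drawer below 0 m).
It fails at once if the tape, the fuse box or the tweezers are shifted by more than 30 mm (distance of any of tape, fuses, tweezers from where it was at the start of the episode above 0.03 m).
It also fails if it takes over 42 s, if anything falls off the work surface, if the arm or the gripper's body presses on something with over 40 N, if the wrist force passes 120 N, or if a joint passes its speed limit or range.

ROBOT

A 6-joint arm with a two-finger parallel gripper is mounted at the origin on a cart in front of the work surface, level with it; the furniture and walls round the work are solid. World frame = base frame: x ahead of the robot, y to its left, z up, the work surface at z = 0. Lengths are in mm, angles in rad, forces in N, time in s.
With the tool pointing down it reaches from about 350 to 725 mm from the base axis. Payload 4.3 kg.
Tool frame: the origin (TCP) lies at the very end of the fingers, on their centre line; the grasp point (between the pads) lies 19 mm behind it; z points along the fingers, y is the line along which they close (so a half turn about z gives the same grasp; the last joint's range is limited). The gripper opens to 85 mm and grips with 20 to 120 N. Pads are 22 mm wide; open, the fingers measure 114 mm over their backs; the gripper's body (76 mm by 85 mm) begins 54 mm behind the grasp point. The pads swing forward as they close: fully open they stand 13 mm farther back than shut.
Start: joints at [-0.11, 0.377, 0.081, 1.274, 0, 1.46], TCP at [575.039, 0.002, 207.929] pointing down, gripper open.
Joint ranges: [-2.72, 2.72], [-0.84, 1.66], [-1.02, 1.22], [-1.77, 2.12], [-1.37, 1.28], [-3.14, 3.14]. Speed limits (rad/s): [2.57, 2.57, 3.14, 3.14, 3.14, 3.14].

INTERFACE

Orientations are given as a unit quaternion [w, x, y, z].
In Python, from plant import bot gives the robot as it stands.
- The arm moves only by the tool jog_arm, never from a script. Its argument "steps" is a list of rows, each an object with "offset": the shift along the tool's x, y, z in units of 30 mm (1.0 is 30 mm), a list of three; "twist": the turn, a rotation vector about the tool's x, y, z in units of 5 degrees (1.0 is 5 degrees), a list of three; "gripper": the closure, from -1 (fully open) to 1 (shut). In form: [{"offset": [dx, dy, dz], "twist": [wx, wy, wz], "gripper": gripper}, ...]. A call has 1 to 5 rows; each row is the pose to reach, as a shift and turn from the pose commanded when the call began, along the tool's axes at that moment; what a row does not reach only later rows make up. A row lasts 1/12 s, in which the tool goes at most 41.7 mm and 7.16 degrees, less where a joint would pass 70% of its speed; a pose out of reach is approached as far as the arm can. A call with a gripper value outside its range is refused whole. The fingers move at their own pace and stop on an object; "newtons" is the grip in N (left out, the last holds). Time passes only in rows, so rows that repeat a pose let the fingers close. It gives the time, the measured TCP pose, the force, the opening and the grip force at its end, in the units of the state.
- bot.read_state(): the state, without advancing time (a new reading comes with each control period).
- bot.read_camera(name): name is "scene" or "side" or "wrist"; returns a dict with "frame" (384x512x3 uint8, blue, green, red), "camera_matrix" (3x3 intrinsics, pixels), "k1" (the pictures are not rectified: a ray, as slopes to the right and down, at radius r is drawn at 1 + k1 r^2 times it, then the intrinsics apply), "world_to_cam" (4x4, takes a point from world to camera coordinates); the wrist camera has in their place "hand_eye" (4x4, takes a point from camera to tool coordinates, whose origin is the TCP and whose axes are the flange's). Camera axes: x right, y up, looking along -z (the intrinsics and any distortion apply to the point x, -y, -z); pixel columns grow to the right and rows downward; lengths in mm; the calibration is good to about 2 mm. A picture is of the moment at which its call begins: read the wrist's pose just before it. There is no depth.
- bot.finish_job(): hands the job in; it is judged then, once.
Trained networks look in a picture, given as the dict that the camera call returned (one of the last four; its "shot" number tells which), for a name from the list of things; names that differ only in an ending like _2 or _b are one class to them, and where a whole thing is asked for, a point or a joint stands for the part that bears it (a point fixed in the world has none). Each returns a list of dicts, best first, with "conf" (0 to 1); they miss things now and then, are a little off and sometimes report something else, mostly with a low value. They report only what shows in the picture. A call takes as long as a camera call.
- bot.outline_of(picture, query): "mask" (384x512 bool, what is visible of it) and "rect" ([left, top, right, bottom] in pixels, round what is visible of it).
The state is a dict: "time_s": time; "joint_positions": joint angles; "dq": joint speeds; "joint_efforts": joint torques, N m; "position": TCP position; "ee_rot": TCP orientation; "force": force on the tool from outside, world axes, zero at the start; "torque": the same for the moment, N m; "finger_gap": finger opening in mm; "grasp_force": force on a finger pad.
Only numpy, scipy, OpenCV 4.12 (cv2) and the standard library are available. Lean on these libraries where they do the work, as an engineer would, in place of code of your own. Each camera call takes 0.05 s, during which the arm holds its last target. There are 200 camera calls.

## Working session

There is one attempt and no reset: what is moved stays moved. The work goes in short steps, Python scripts to look and compute and a tool call to move; the robot and the scene stay as the last step left them, time stands still between calls to the robot, and variables do not carry over. Pictures are saved under pics/ and viewed, at most 10 in all, crops included, and the job is handed in when it is done.

Besides the shell and the picture viewer there is one more tool, called after ">>>" as a command line: name --argument value ..., lists and objects as JSON in quotes. jog_arm: Moves the arm, as the interface text tells. Its arguments: {"type":"object","properties":{"steps":{"type":"array"},"newtons":{"type":"number"}},"required":["steps"]}

```bash
ls; mkdir -p pics
cat > h.py <<'E'
import numpy as np, cv2
from scipy.spatial.transform import Rotation as R
from plant import bot
def ray(p,uv):
    K=p["camera_matrix"];K=np.array(K);k=p["k1"]
    d=np.array([(uv[0]-K[0,2])/K[0,0],(uv[1]-K[1,2])/K[1,1]]);s=d.copy()
    for _ in range(20): s=d/(1+k*(s@s))
    c=np.array([s[0],-s[1],-1.])
    if p.get("world_to_cam") is not None: T=np.linalg.inv(np.array(p["world_to_cam"]))
    else:
        T=p["T"]
    return T[:3,3],T[:3,:3]@c
def at_z(p,uv,z):
    o,d=ray(p,uv);return o+d*(z-o[2])/d[2]
def proj(p,X):
    T=np.array(p["world_to_cam"]) if p.get("world_to_cam") is not None else np.linalg.inv(p["T"])
    c=T[:3,:3]@np.array(X)+T[:3,3];s=np.array([c[0],-c[1]])/-c[2]
    s=s*(1+p["k1"]*(s@s));K=np.array(p["camera_matrix"]);return K[:2,:2]@s+K[:2,2]
def wrist():
    st=bot.read_state();p=bot.read_camera("wrist")
    q=st["ee_rot"];T=np.eye(4);T[:3,:3]=R.from_quat([q[1],q[2],q[3],q[0]]).as_matrix();T[:3,3]=st["position"]
    p["T"]=T@np.array(p["hand_eye"]);return p
E
python3 - <<'E'
from h import *
st=bot.read_state();print({k:np.round(v,3) for k,v in st.items()})
for n in("scene","side"):
    p=bot.read_camera(n);cv2.imwrite(f"pics/{n}0.png",p["frame"])
    T=np.linalg.inv(p["world_to_cam"]);print(n,T[:3,3].round(),(-T[:3,2]).round(2))
    for q in("unit","drawer","pull","tape","fuses","tweezers","relay_1_mid"):
        for o in bot.outline_of(p,q)[:3]:print(q,round(o["conf"],2),o["rect"],np.argwhere(o["mask"]).mean(0)[::-1].round())
p=wrist();cv2.imwrite("pics/w0.png",p["frame"])
E
cd pics; python3 -c "
import cv2,numpy as np
cv2.imwrite('a.png',np.hstack([cv2.resize(cv2.imread(f),(400,300)) for f in ('side0.png','w0.png')]))"
```

```text
pics
{'time_s': np.float64(0.0), 'joint_positions': array([-0.11 ,  0.378,  0.08 ,  1.274, -0.   ,  1.46 ]), 'dq': array([ 0.001,  0.001, -0.   , -0.001, -0.001, -0.001]), 'joint_efforts': array([ 1.0000e-03, -4.6360e+01,  2.6988e+01,  2.1000e-02, -0.0000e+00,
       -0.0000e+00]), 'position': array([5.74298e+02, 7.90000e-02, 2.06942e+02]), 'ee_rot': array([-0.001,  0.707,  0.707, -0.001]), 'force': array([ 1.023, -0.477, -0.265]), 'torque': array([-0.031, -0.   , -0.024]), 'grasp_force': np.float64(0.0), 'finger_gap': np.float64(85.368)}
scene [321. 587. 767.] [ 0.37 -0.48 -0.8 ]
unit 0.92 [172.8, 147.8, 294.0, 241.6] [228. 197.]
drawer 0.97 [270.1, 179.1, 300.7, 198.1] [283. 187.]
pull 0.83 [265.0, 180.0, 299.0, 197.2] [283. 187.]
tape 0.7 [180.1, 168.1, 220.3, 206.5] [202. 188.]
tweezers 0.75 [307.0, 221.4, 372.3, 233.9] [340. 228.]
side [ 425. -561.  435.] [ 0.24  0.89 -0.39]
unit 0.71 [233.5, 176.9, 339.7, 257.8] [287. 218.]
unit 0.7 [297.8, 172.1, 331.1, 191.4] [312. 180.]
drawer 0.77 [237.1, 199.5, 287.9, 232.3] [263. 218.]
drawer 0.35 [159.9, 256.5, 219.0, 286.7] [190. 273.]
pull 0.55 [232.2, 198.8, 290.9, 233.7] [262. 218.]
tape 0.86 [266.6, 166.9, 300.8, 185.1] [282. 175.]
fuses 0.78 [296.3, 172.5, 331.4, 191.2] [313. 181.]
tweezers 0.67 [161.0, 255.0, 220.3, 287.4] [190. 273.]
relay_1_mid 0.75 [162.1, 253.9, 221.5, 289.3] [190. 273.]
relay_1_mid 0.41 [266.4, 168.5, 300.1, 186.5] [282. 175.]
```

View pics/scene0.png

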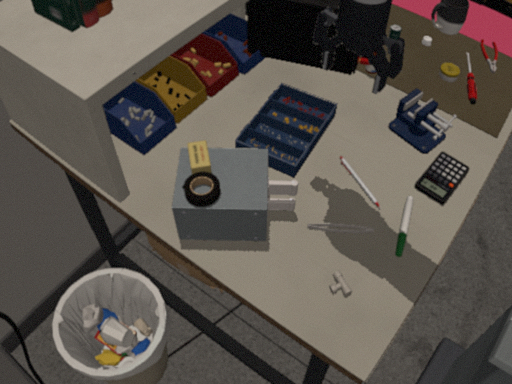

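View pics/a.png

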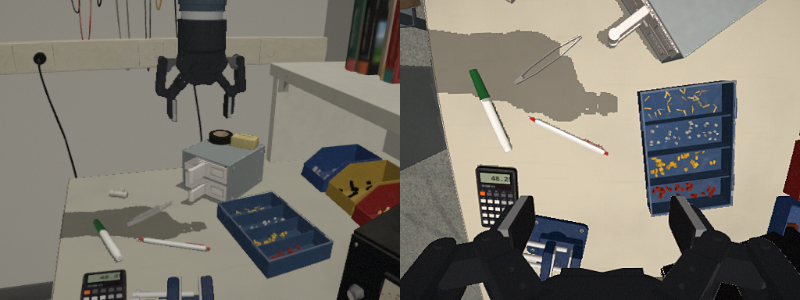

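The scene picture shows the unit at about (172-268, 148-240) with its pulls facing right (toward 298,187), with the tape and fuses on top and the tweezers at (340,228). I'll zoom in for the corners.

Run:
```python
import cv2,numpy as np
a=cv2.imread('pics/scene0.png')[135:255,165:305];b=cv2.imread('pics/side0.png')[160:268,225:345]
a=cv2.resize(a,None,fx=3,fy=3,interpolation=2);b=cv2.resize(b,None,fx=3,fy=3,interpolation=2)
c=np.zeros((360,780,3),np.uint8);c[:360,:420]=a;c[:324,420:]=b;cv2.imwrite('pics/z.png',c)
```

```text
(no output)
```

View pics/z.png

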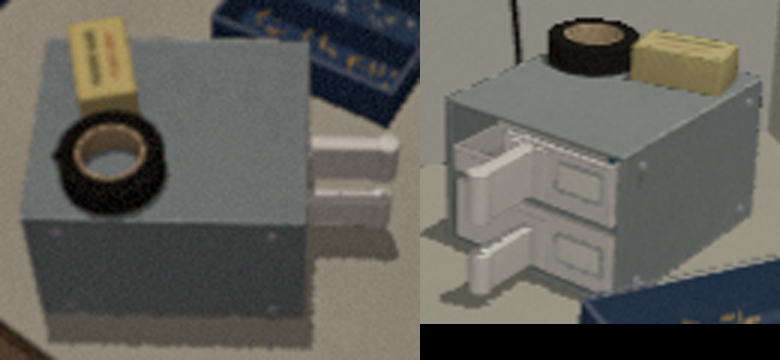

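The zoom shows the unit's corners clearly in both views. The upper bead tip is near scene zoom (398,142).

```bash
cat > fit.py <<'E'
from h import *
from scipy.optimize import least_squares
S=bot.read_camera("scene");D=bot.read_camera("side")
C=lambda x,y,z:(79*x,67*y,z)
obs=[(S,C(1,-1,100),(48,40)),(S,C(-1,-1,100),(308,42)),(S,C(-1,1,100),(308,222)),(S,C(1,1,100),(22,218)),(S,C(-1,1,0),(305,316)),(S,C(1,1,0),(46,313))]
obs=[(p,c,(165+u/3,135+v/3)) for p,c,(u,v) in obs]
obs+=[(D,c,((u-420)/3+225,v/3+160)) for c,(u,v) in [(C(-1,1,100),(447,97)),(C(-1,-1,100),(620,158)),(C(1,-1,100),(762,78)),(C(-1,-1,0),(612,295)),(C(1,-1,0),(750,212))]]
def W(q,c):
    a=q[2];return np.array([q[0]+np.cos(a)*c[0]-np.sin(a)*c[1],q[1]+np.sin(a)*c[0]+np.cos(a)*c[1],c[2]])
f=lambda q:np.concatenate([proj(p,W(q,c))-uv for p,c,uv in obs])
r=min((least_squares(f,[550,-100,a]) for a in(-2,-1,0,1)),key=lambda r:r.cost)
print(r.x.round(3),np.degrees(r.x[2]),f(r.x).round(1).reshape(-1,2).tolist())
q=r.x
for n,c in(("pull",(-104,0,72)),("pulltop mid",(-104,0,88)),("beadtip",(-136,0,88)),("lowtip",(-131,0,51)),("mouth",(-79,0,74))):
    w=W(q,c);u=proj(S,w);v=proj(D,w);print(n,w.round(1),"zoom",((u-[165,135])*3).round(),((v-[225,160])*3+[420,0]).round())
o=bot.outline_of(S,"tweezers")
for t in o[:1]:
    for uv in ((307,228),(372,230)):print("tw",at_z(S,uv,5).round())
E
python3 fit.py
```

```text
[6.89781e+02 2.01458e+02 6.40000e-01] 36.65677161332898 [[-0.5, -0.7], [0.2, -0.4], [0.1, 1.0], [-0.7, 0.7], [-0.1, 1.3], [-1.3, 0.8], [-1.5, 0.0], [0.9, 0.0], [0.1, -0.4], [1.1, 5.6], [-0.0, 1.0]]
pull [606.3 139.4  72. ] zoom [350. 159.] [501. 184.]
pulltop mid [606.3 139.4  88. ] zoom [351. 142.] [501. 159.]
beadtip [580.7 120.3  88. ] zoom [407. 143.] [465. 178.]
lowtip [584.7 123.2  51. ] zoom [394. 181.] [471. 233.]
mouth [626.4 154.3  74. ] zoom [308. 156.] [528. 166.]
tw [544. 142.   5.]
tw [446.  73.   5.]
```

>>> jog_arm --steps '[{"offset": [1, 0.2, 0.4], "twist": [0, 0, 1.3], "gripper": -1}, {"offset": [2, 0.4, 0.8], "twist": [0, 0, 2.6], "gripper": -1}, {"offset": [3, 0.6, 1.2], "twist": [0, 0, 4], "gripper": -1}, {"offset": [4, 0.9, 1.6], "twist": [0, 0, 5.4], "gripper": -1}, {"offset": [4.6, 1.05, 1.9], "twist": [0, 0, 6.6], "gripper": -1}]' --newtons 80

```text
time_s: 1.42
position: [606.7, 140.8, 149.8]
ee_rot: [-0.0, 0.88, 0.475, 0.0]
force: [0.5, -0.5, -0.2]
finger_gap: 85.2
grasp_force: 0.0
```

```bash
cat >> h.py <<'E'
Q=np.array([689.78,201.46,0.64])
def U(c):
    a=Q[2];return np.array([Q[0]+np.cos(a)*c[0]-np.sin(a)*c[1],Q[1]+np.sin(a)*c[0]+np.cos(a)*c[1],c[2]])
def drawR(front=0,left=0):
    "tool rotation (tool y along -unit y) for a drawer with front and left side down, deg"
    n=np.tan(np.radians([front,left]))
    z=np.array([-n[0],n[1],1]);z/=np.linalg.norm(z)   # drawer z leans to front & left
    ax=np.cross([0,0,1],z);s=np.linalg.norm(ax);v=ax/s*np.arcsin(s) if s>1e-9 else ax
    c,s_=np.cos(Q[2]),np.sin(Q[2])
    D=R.from_euler('z',Q[2])*R.from_rotvec(v)
    # tool axes in the drawer: y=-y_d, z=-z_d, x=+x_d
    return D*R.from_matrix(np.diag([1.,-1,-1]))
def go(pos,rot):
    "offset/twist in move units to bring the grasp point (19 behind TCP) to pos"
    st=bot.read_state();q=st["ee_rot"];C=R.from_quat([q[1],q[2],q[3],q[0]])
    tcp=np.array(pos)+rot.apply([0,0,19])
    print("t",st["time_s"],"off",(C.inv().apply(tcp-st["position"])/30).round(2),"tw",(np.degrees((C.inv()*rot).as_rotvec())/5).round(2))
E
python3 - <<'E'
from h import *
go(U((-104,0,169)),drawR())
E
```

```text
t 1.4167 off [-0.05  0.02 -0.01] tw [-0.01 -0.01  4.02]
```

>>> jog_arm --steps '[{"offset": [0, 0, 0], "twist": [0, 0, 1.4], "gripper": -1}, {"offset": [0, 0, 0], "twist": [0, 0, 2.8], "gripper": -1}, {"offset": [-0.05, 0, 0], "twist": [0, 0, 4.0], "gripper": -1}, {"offset": [-0.05, 0, 0], "twist": [0, 0, 4.0], "gripper": -1}]'

```text
time_s: 1.75
position: [605.6, 136.9, 150.7]
ee_rot: [0.0, 0.949, 0.317, -0.0]
force: [-0.0, 0.5, -0.6]
finger_gap: 85.7
grasp_force: 0.0
```

Run:
```python
from h import *
p=wrist();f=p["frame"].copy()
for c,col in(((-136,0,88),(0,0,255)),((-79,0,88),(0,255,0)),((-79,67,100),(255,0,0)),((-79,-67,100),(255,0,0)),((-131,0,51),(0,255,255))):
    u=proj(p,U(c));print(c,u.round());cv2.circle(f,tuple(int(x) for x in u),3,col,-1)
cv2.imwrite("pics/w1.png",f)
for n in("pull","drawer"):
  for o in bot.outline_of(p,n)[:2]:print(n,o["conf"],o["rect"])
go(U((-104,0,76)),drawR())
```

```text
(-136, 0, 88) [256. 235.]
(-79, 0, 88) [257. 168.]
(-79, 67, 100) [166. 171.]
(-79, -67, 100) [347. 172.]
(-131, 0, 51) [257. 214.]
pull 0.88 [246.7, 171.7, 264.3, 229.3]
drawer 0.8 [243.6, 172.9, 265.4, 230.9]
t 1.9 off [ 0.07 -0.06  3.13] tw [ 0.   -0.    0.09]
```

View pics/w1.png

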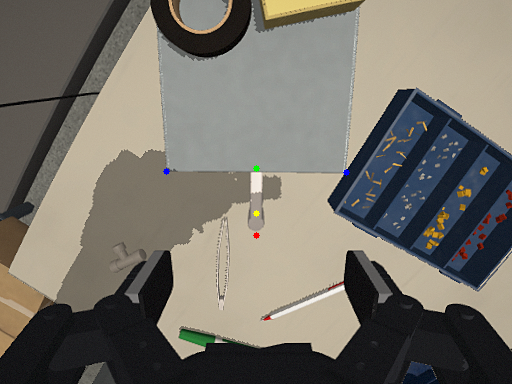

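The fin is centred at column 256, reaching from (256,172) to (256,230). This agrees with the predicted points, so I'm descending.

>>> jog_arm --steps '[{"offset": [0.05, -0.05, 0.8], "twist": [0, 0, 0.1], "gripper": -1}, {"offset": [0.05, -0.05, 1.6], "twist": [0, 0, 0.1], "gripper": -1}, {"offset": [0.05, -0.05, 2.4], "twist": [0, 0, 0.1], "gripper": -1}, {"offset": [0.05, -0.05, 3.1], "twist": [0, 0, 0.1], "gripper": -1}, {"offset": [0.05, -0.05, 3.1], "twist": [0, 0, 0.1], "gripper": -1}]'

```text
time_s: 2.32
position: [602.3, 138.2, 53.3]
ee_rot: [-0.001, 0.949, 0.314, -0.004]
force: [-0.9, 0.9, -0.5]
finger_gap: 85.3
grasp_force: 0.0
```

>>> jog_arm --steps '[{"offset": [0, 0, 0], "twist": [0, 0, 0], "gripper": 1}, {"offset": [0, 0, 0], "twist": [0, 0, 0], "gripper": 1}, {"offset": [0, 0, 0], "twist": [0, 0, 0], "gripper": 1}, {"offset": [0, 0, 0], "twist": [0, 0, 0], "gripper": 1}, {"offset": [0, 0, 0], "twist": [0, 0, 0], "gripper": 1}]'

```text
time_s: 2.73
position: [607.2, 139.0, 59.4]
ee_rot: [0.0, 0.95, 0.313, 0.001]
force: [-0.5, 0.4, 0.1]
finger_gap: 25.7
grasp_force: 0.0
```

>>> jog_arm --steps '[{"offset": [0, 0, 0], "twist": [0, 0, 0], "gripper": 1}, {"offset": [0, 0, 0], "twist": [0, 0, 0], "gripper": 1}, {"offset": [0, 0, 0], "twist": [0, 0, 0], "gripper": 1}, {"offset": [0, 0, 0], "twist": [0, 0, 0], "gripper": 1}, {"offset": [0, 0, 0], "twist": [0, 0, 0], "gripper": 1}]'

```text
time_s: 3.15
position: [606.6, 139.0, 59.0]
ee_rot: [0.0, 0.95, 0.313, 0.001]
force: [-1.2, -0.8, 5.9]
finger_gap: 6.4
grasp_force: 78.8
```

Run:
```python
from h import *
p=wrist();d=bot.read_camera("side")
print(bot.read_state()["finger_gap"],bot.read_state()["grasp_force"])
a=cv2.resize(p["frame"],(400,300));b=cv2.resize(d["frame"][130:265,190:370],(400,300))
cv2.imwrite("pics/g1.png",np.hstack([a,b]))
```

```text
6.396787288284348 78.79834413528442
```

View pics/g1.png

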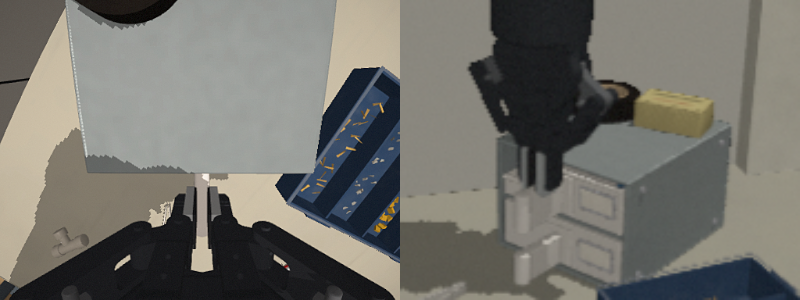

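Both views show the fingers holding the fin squarely. Drawing it out.

>>> jog_arm --steps '[{"offset": [0, 0, -0.04], "twist": [0, 0, 0], "gripper": 1}, {"offset": [-0.2, 0, -0.05], "twist": [0, 0, 0], "gripper": 1}, {"offset": [-0.5, 0, -0.05], "twist": [0, 0, 0], "gripper": 1}, {"offset": [-0.9, 0, -0.05], "twist": [0, 0, 0], "gripper": 1}, {"offset": [-1.3, 0, -0.05], "twist": [0, 0, 0], "gripper": 1}]' --newtons 115

```text
time_s: 3.67
position: [574.3, 115.4, 59.2]
ee_rot: [-0.0, 0.95, 0.313, 0.0]
force: [0.7, 0.8, 0.7]
finger_gap: 5.2
grasp_force: 113.5
```

Run:
```python
from h import *
go(U((-270,0,79)),drawR())
```

```text
t 3.6667 off [-4.2   0.01 -0.03] tw [ 0.   -0.   -0.03]
```

>>> jog_arm --steps '[{"offset": [-0.4, 0, 0], "twist": [0, 0, 0], "gripper": 1}, {"offset": [-0.8, 0, 0], "twist": [0, 0, 0], "gripper": 1}, {"offset": [-1.2, 0, 0], "twist": [0, 0, 0], "gripper": 1}, {"offset": [-1.6, 0, 0], "twist": [0, 0, 0], "gripper": 1}, {"offset": [-2.0, 0, 0], "twist": [0, 0, 0], "gripper": 1}]'

```text
time_s: 4.08
position: [525.5, 79.5, 59.2]
ee_rot: [-0.0, 0.95, 0.313, -0.0]
force: [1.2, -0.3, 0.1]
finger_gap: 5.0
grasp_force: 113.4
```

>>> jog_arm --steps '[{"offset": [-0.4, 0, 0], "twist": [0, 0, 0], "gripper": 1}, {"offset": [-0.8, 0, 0], "twist": [0, 0, 0], "gripper": 1}, {"offset": [-1.2, 0, 0], "twist": [0, 0, 0], "gripper": 1}, {"offset": [-1.6, 0, 0], "twist": [0, 0, 0], "gripper": 1}, {"offset": [-2.0, 0, 0], "twist": [0, 0, 0], "gripper": 1}]'

```text
time_s: 4.5
position: [476.6, 43.7, 58.9]
ee_rot: [-0.0, 0.95, 0.313, -0.001]
force: [-0.5, -1.6, -2.9]
finger_gap: 5.2
grasp_force: 113.3
```

>>> jog_arm --steps '[{"offset": [-0.3, 0, 0], "twist": [0, 0, 0], "gripper": 1}, {"offset": [-0.5, 0, 0], "twist": [0, 0, 0], "gripper": 1}, {"offset": [-0.6, 0, 0], "twist": [0, 0, 0], "gripper": 1}, {"offset": [-0.6, 0, 0], "twist": [0, 0, 0], "gripper": 1}]'

```text
time_s: 4.83
position: [463.0, 33.3, 59.2]
ee_rot: [-0.0, 0.95, 0.313, -0.0]
force: [-0.4, 1.4, -1.7]
finger_gap: 5.0
grasp_force: 113.4
```

Run:
```python
from h import *
p=bot.read_camera("scene");d=bot.read_camera("side")
cv2.imwrite("pics/o1.png",np.hstack([cv2.resize(p["frame"][110:302,170:426],(400,300)),cv2.resize(d["frame"][120:300,120:360],(400,300))]))
for n in("relay_1_mid","drawer","pull"):
  for o in bot.outline_of(p,n)[:3]:print(n,o["conf"],o["rect"])
go(U((-285,0,180)),drawR())
```

```text
relay_1_mid 0.73 [288.7, 165.3, 302.6, 192.7]
drawer 0.62 [281.5, 153.2, 399.1, 226.0]
pull 0.76 [281.0, 157.6, 396.5, 226.5]
t 5.0833 off [-0.13  0.01 -3.38] tw [ 0.   -0.01 -0.03]
```

View pics/o1.png

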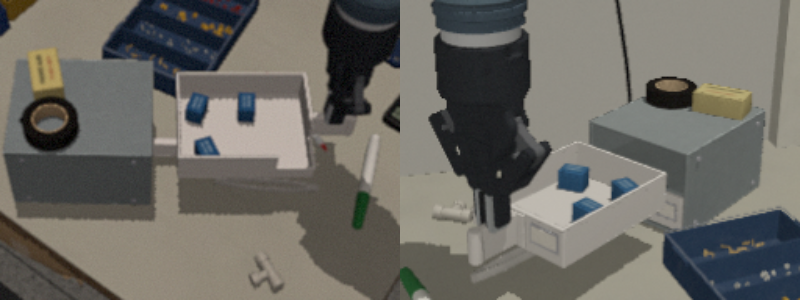

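The drawer is out level, with the three relays spread over its floor and the cut-down corner at the front left. Now lifting.

>>> jog_arm --steps '[{"offset": [0, 0, -0.3], "twist": [0, 0, 0], "gripper": 1}, {"offset": [0, 0, -0.8], "twist": [0, 0, 0], "gripper": 1}, {"offset": [0, 0, -1.3], "twist": [0, 0, 0], "gripper": 1}, {"offset": [0, 0, -1.8], "twist": [0, 0, 0], "gripper": 1}, {"offset": [0, 0, -2.3], "twist": [0, 0, 0], "gripper": 1}]'

```text
time_s: 5.5
position: [464.0, 33.7, 129.8]
ee_rot: [0.0, 0.95, 0.313, 0.0]
force: [0.4, -0.9, -2.4]
finger_gap: 5.2
grasp_force: 113.5
```

>>> jog_arm --steps '[{"offset": [0, 0, -0.5], "twist": [0, 0, 0], "gripper": 1}, {"offset": [0, 0, -0.9], "twist": [0, 0, 0], "gripper": 1}, {"offset": [0, 0, -1.1], "twist": [0, 0, 0], "gripper": 1}, {"offset": [0, 0, -1.1], "twist": [0, 0, 0], "gripper": 1}]'

```text
time_s: 5.83
position: [465.2, 33.6, 163.3]
ee_rot: [0.001, 0.95, 0.313, 0.002]
force: [0.4, -0.4, -2.1]
finger_gap: 4.9
grasp_force: 113.5
```

Run:
```python
from h import *
st=bot.read_state();print(st["joint_positions"].round(2) if hasattr(st["joint_positions"],"round") else st["joint_positions"])
for a in (7,14,21): 
    go(U((-275,0,180)),drawR(a,a))
D=drawR(21,21)*R.from_matrix(np.diag([1.,-1,-1]));M=D.as_matrix();print(M[2])
```

```text
[-0.06  0.18 -0.31  1.08  0.    2.44]
t 5.8333 off [0.25 0.06 0.07] tw [-1.36  1.36 -0.03]
t 5.8333 off [0.33 0.13 0.04] tw [-2.72  2.72 -0.03]
t 5.8333 off [0.39 0.19 0.  ] tw [-4.    4.   -0.03]
[ 0.33735901 -0.33735901  0.87885027]
```

>>> jog_arm --steps '[{"offset": [0, 0, 0], "twist": [-0.3, 0.3, 0], "gripper": 1}, {"offset": [0.05, 0, 0], "twist": [-0.7, 0.7, 0], "gripper": 1}, {"offset": [0.1, 0.05, 0], "twist": [-1.1, 1.1, 0], "gripper": 1}, {"offset": [0.15, 0.05, 0], "twist": [-1.5, 1.5, 0], "gripper": 1}, {"offset": [0.2, 0.1, 0], "twist": [-1.9, 1.9, 0], "gripper": 1}]'

```text
time_s: 6.25
position: [469.5, 34.9, 160.5]
ee_rot: [0.053, 0.943, 0.311, 0.105]
force: [-0.3, -0.7, -2.4]
finger_gap: 5.2
grasp_force: 113.5
```

>>> jog_arm --steps '[{"offset": [0, 0, 0], "twist": [-0.3, 0.3, 0], "gripper": 1}, {"offset": [0, 0, 0], "twist": [-0.6, 0.6, 0], "gripper": 1}, {"offset": [0, 0, 0], "twist": [-0.9, 0.9, 0], "gripper": 1}, {"offset": [0, 0, 0], "twist": [-1.2, 1.2, 0], "gripper": 1}, {"offset": [0, 0, 0], "twist": [-1.5, 1.5, 0], "gripper": 1}]'

```text
time_s: 6.67
position: [469.2, 34.9, 160.3]
ee_rot: [0.094, 0.929, 0.306, 0.186]
force: [-0.0, 0.1, -1.8]
finger_gap: 5.1
grasp_force: 113.5
```

>>> jog_arm --steps '[{"offset": [0, 0, 0], "twist": [-0.2, 0.2, 0], "gripper": 1}, {"offset": [0, 0, 0], "twist": [-0.4, 0.4, 0], "gripper": 1}, {"offset": [0, 0, 0], "twist": [-0.6, 0.6, 0], "gripper": 1}, {"offset": [0, 0, 0], "twist": [-0.6, 0.6, 0], "gripper": 1}, {"offset": [0, 0, 0], "twist": [-0.6, 0.6, 0], "gripper": 1}]'

```text
time_s: 7.08
position: [468.8, 34.9, 160.1]
ee_rot: [0.109, 0.921, 0.304, 0.217]
force: [0.3, 0.1, -1.6]
finger_gap: 5.0
grasp_force: 113.6
```

>>> jog_arm --steps '[{"offset": [0, 0, 0], "twist": [0, 0, 0], "gripper": 1}, {"offset": [0, 0, 0], "twist": [0, 0, 0], "gripper": 1}, {"offset": [0, 0, 0], "twist": [0, 0, 0], "gripper": 1}, {"offset": [0, 0, 0], "twist": [0, 0, 0], "gripper": 1}, {"offset": [0, 0, 0], "twist": [0, 0, 0], "gripper": 1}]'

```text
time_s: 7.5
position: [470.6, 34.7, 161.5]
ee_rot: [0.11, 0.921, 0.304, 0.218]
force: [-0.0, 0.6, -2.9]
finger_gap: 5.0
grasp_force: 113.6
```

```bash
cat > look.py <<'E'
import sys
from h import *
p=bot.read_camera("scene");d=bot.read_camera("side")
st=bot.read_state();q=st["ee_rot"];C=R.from_quat([q[1],q[2],q[3],q[0]]);M=(C*R.from_matrix(np.diag([1.,-1,-1])))
g=np.array(st["position"])-C.apply([0,0,19])
print("axes z-row",M.as_matrix()[2].round(3),"grasp",g.round(),"corner z",(g+M.apply([28,57,-20])).round())
def crop(p,n):
    u=proj(p,g+M.apply([90,0,0])).astype(int);x=max(0,min(512-160,u[0]-80));y=max(0,min(384-120,u[1]-60))
    f=p["frame"].copy()
    return cv2.resize(f[y:y+120,x:x+160],(400,300),interpolation=cv2.INTER_CUBIC)
cv2.imwrite(sys.argv[1],np.hstack([crop(p,0),crop(d,1)]))
E
python3 look.py pics/t1.png
```

```text
axes z-row [ 0.335 -0.335  0.881] grasp [462.  36. 178.] corner z [462.  97. 151.]
```

View pics/t1.png

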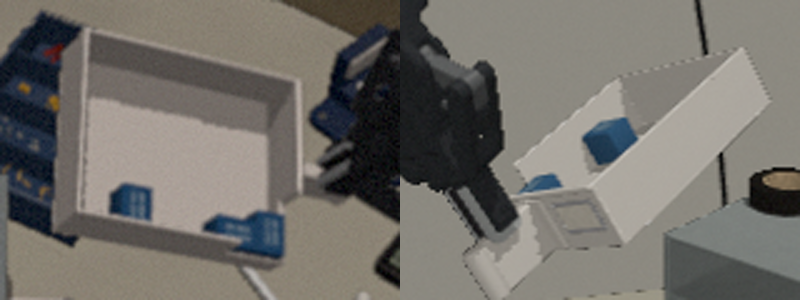

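Two relays are in the corner at (265,232). The third hangs on the left wall at (130,205), so I'm tipping the front further down and easing the left side.

Run:
```python
from h import *
for a in((28,18),(34,17)): 
    D=drawR(*a);go([462,36,178],D);print((D*R.from_matrix(np.diag([1.,-1,-1]))).as_matrix()[2])
```

```text
t 7.6 off [ 0.09 -0.03  0.01] tw [0.63 1.42 0.33]
[ 0.45126809 -0.27576319  0.84871183]
t 7.6 off [ 0.15 -0.04 -0.01] tw [0.9  2.6  0.59]
[ 0.54205235 -0.24569302  0.80362565]
```

>>> jog_arm --steps '[{"offset": [0, 0, 0], "twist": [0.15, 0.3, 0.1], "gripper": 1}, {"offset": [0.05, 0, 0], "twist": [0.3, 0.6, 0.15], "gripper": 1}, {"offset": [0.05, 0, 0], "twist": [0.4, 0.9, 0.2], "gripper": 1}, {"offset": [0.1, 0, 0], "twist": [0.5, 1.2, 0.3], "gripper": 1}, {"offset": [0.1, 0, 0], "twist": [0.6, 1.4, 0.3], "gripper": 1}]'

```text
time_s: 8.02
position: [472.4, 36.4, 162.4]
ee_rot: [0.064, 0.912, 0.303, 0.268]
force: [0.3, -0.3, -2.8]
finger_gap: 4.9
grasp_force: 113.6
```

>>> jog_arm --steps '[{"offset": [0, 0, 0], "twist": [0.05, 0.2, 0.05], "gripper": 1}, {"offset": [0, 0, 0], "twist": [0.1, 0.4, 0.1], "gripper": 1}, {"offset": [0, 0, 0], "twist": [0.15, 0.6, 0.15], "gripper": 1}, {"offset": [0, 0, 0], "twist": [0.15, 0.6, 0.15], "gripper": 1}, {"offset": [0, 0, 0], "twist": [0.15, 0.6, 0.15], "gripper": 1}]'

```text
time_s: 8.43
position: [472.2, 36.3, 162.2]
ee_rot: [0.049, 0.908, 0.3, 0.289]
force: [-0.5, 0.2, -2.8]
finger_gap: 5.2
grasp_force: 113.6
```

>>> jog_arm --steps '[{"offset": [0, 0, 0], "twist": [0, 0, 0], "gripper": 1}, {"offset": [0, 0, 0], "twist": [0, 0, 0], "gripper": 1}, {"offset": [0, 0, 0], "twist": [0, 0, 0], "gripper": 1}, {"offset": [0, 0, 0], "twist": [0, 0, 0], "gripper": 1}, {"offset": [0, 0, 0], "twist": [0, 0, 0], "gripper": 1}]'

```text
time_s: 8.85
position: [472.6, 36.7, 162.5]
ee_rot: [0.049, 0.907, 0.301, 0.29]
force: [0.3, 0.4, -1.9]
finger_gap: 5.0
grasp_force: 113.6
```

```bash
python3 look.py pics/t2.png
```

```text
axes z-row [ 0.496 -0.262  0.827] grasp [462.  35. 178.] corner z [462.  99. 161.]
```

View pics/t2.png

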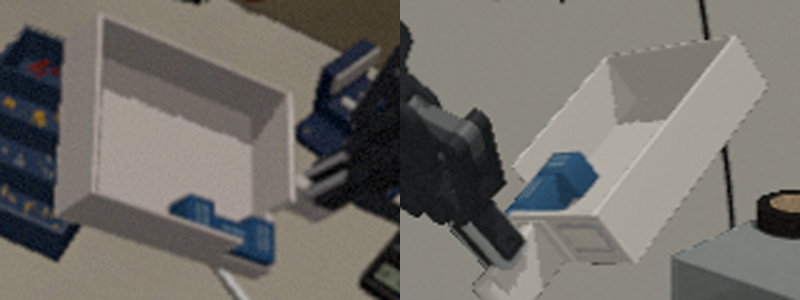

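All three are now together at the corner. Next I'll check the distances numerically with a fitted overlay.

```bash
cat > meas.py <<'E'
import sys
from h import *
p=bot.read_camera("scene");d=bot.read_camera("side")
st=bot.read_state();q=st["ee_rot"];C=R.from_quat([q[1],q[2],q[3],q[0]]);M=(C*R.from_matrix(np.diag([1.,-1,-1])))
g=np.array(st["position"])-C.apply([0,0,19])
w=lambda c:g+M.apply(np.array(c)-[-100,0,26])
out=[]
for n,pp in(("scene",p),("side",d)):
    f=pp["frame"].copy();big=cv2.resize(f,None,fx=4,fy=4,interpolation=cv2.INTER_CUBIC)
    P=lambda c:tuple(int(v) for v in proj(pp,w(c))*4+2)
    for a,b in [((-75,60,0),(75,60,0)),((-75,-60,0),(-75,60,0)),((-75,-60,40),(75,-60,40)),((75,-60,40),(75,60,40)),((-33,60,40),(75,60,40)),((-75,-60,40),(-75,18,40)),((-75,60,0),(-75,60,18))]:
        cv2.line(big,P(a),P(b),(0,0,255),1)
    for t in np.linspace(0,np.pi/2,30): cv2.circle(big,P((-72+74*np.sin(t),57-74*np.cos(t),14)),2,(0,255,0),-1)
    u=np.array(P((-45,30,14)));x,y=max(0,u[0]-200),max(0,u[1]-200);out.append(big[y:y+400,x:x+400])
    for o in bot.outline_of(pp,"relay_1_mid")[:5]:
        uv=np.argwhere(o["mask"]).mean(0)[::-1];O,dr=ray(pp,uv);O2=M.inv().apply(O-g)+[-100,0,26];d2=M.inv().apply(dr)
        X=O2+d2*(16-O2[2])/d2[2];print(n,round(o["conf"],2),np.round(o["rect"]),o["mask"].sum(),X.round(),np.linalg.norm(X-[-72,57,3]).round())
cv2.imwrite(sys.argv[1],np.hstack(out))
E
python3 meas.py pics/m1.png
```

```text
scene 0.46 [358. 154. 373. 175.] 176 [-46.  41.  16.] 34.0
side 0.7 [170. 160. 191. 171.] 243 [-33.  43.  16.] 43.0
```

View pics/m1.png

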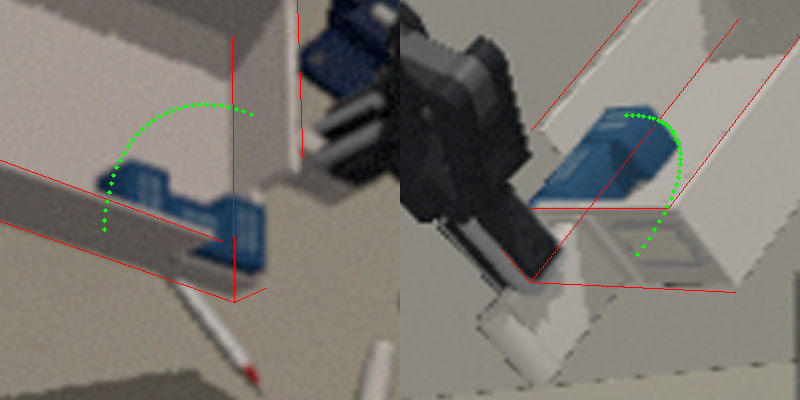

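The overlay shows the relays packed along the left wall, with the rearmost one close to the limit arc. I'll fit the drawer's pose in the hand from its outlines and measure the blue extents by number.

```bash
cat > fitd.py <<'E'
from h import *
from scipy.optimize import minimize
p=bot.read_camera("scene");d=bot.read_camera("side")
st=bot.read_state();q=st["ee_rot"];C=R.from_quat([q[1],q[2],q[3],q[0]]);M0=(C*R.from_matrix(np.diag([1.,-1,-1])))
g=np.array(st["position"])-C.apply([0,0,19])
V=[(x,y,z) for x in(-75,75) for y in(-60,60) for z in(0,40) if (x,y,z)!=(-75,60,40)]+[(-75,60,18),(-33,60,40),(-75,18,40)]
V=np.array(V,float)
fin=np.array([(x,y,z) for x in(-125,-75) for y in(-7,7) for z in(4,36)],float)
def pose(t): # small rotvec deg + translation of pull point rel. grasp (drawer axes)
    return M0*R.from_euler('xyz',t[:3],degrees=True),g+M0.apply(t[3:6])
def w(t,c):
    M,o=pose(t);return o+M.apply(np.array(c)-[-100,0,20])
ms=[]
for n,pp in(("scene",p),("side",d)):
    hsv=cv2.cvtColor(pp["frame"],cv2.COLOR_BGR2HSV)
    o=bot.outline_of(pp,"drawer");m=o[0]["mask"].astype(np.uint8);print(n,o[0]["conf"],m.sum(),o[0]["rect"])
    ms.append((pp,m,hsv))
def sil(pp,t):
    f=np.zeros((384,512),np.uint8)
    for c in(V,):
        h=cv2.convexHull(np.array([proj(pp,w(t,x))*16 for x in c]).round().astype(np.int32));cv2.fillConvexPoly(f,h,1,shift=4)
    b=np.zeros_like(f);h=cv2.convexHull(np.array([proj(pp,w(t,x)) for x in fin]).round().astype(np.int32));cv2.fillConvexPoly(b,h,1)
    b=cv2.dilate(b,np.ones((9,9)))
    return f,b&(1-f)
def cost(s):
    t=[s[0],s[1],s[2],s[3],0,s[4]];e=0
    for pp,m,_ in ms:
        f,ign=sil(pp,t);full=cv2.morphologyEx(m,cv2.MORPH_CLOSE,np.ones((15,15)));e+=((f!=full)&(ign==0)).sum()/full.sum()
    return e+0.002*(s[0]**2+s[2]**2)+.0003*(s[3]**2+s[4]**2)
best=min((minimize(cost,s0,method="Nelder-Mead",options=dict(initial_simplex=np.array([s0]+[np.array(s0)+np.eye(5)[i]*4 for i in range(5)]),maxiter=400)) for s0 in([0,0,0,0,-4],[0,6,0,0,-4],[0,-6,0,0,-4])),key=lambda r:r.fun)
s=best.x;t=[s[0],s[1],s[2],s[3],0,s[4]];print("cost",cost([0,0,0,0,-6]),best.fun,s.round(1));M,_=pose(t)
print("z-row",M.as_matrix()[2].round(3),"corner",w(t,(-72,57,3)).round())
for pp,m,hsv in ms:
    f,_=sil(pp,t);b=cv2.inRange(hsv,(95,110,40),(125,255,255))&(f*255)
    k,l,sts,_=cv2.connectedComponentsWithStats(b);
    for i in range(1,k):
        if sts[i,4]<40: continue
        uv=np.argwhere(l==i)[:,::-1];X=[]
        for x in uv:
            O,dr=ray(pp,x);O2=M.inv().apply(O-w(t,(0,0,0)));d2=M.inv().apply(dr);X.append((O2+d2*(25-O2[2])/d2[2])[:2])
        X=np.array(X)-[-72,57];print("blue n",len(X),"x pct 2,50,98",np.percentile(X[:,0],[2,50,98]).round(),"y",np.percentile(X[:,1],[2,50,98]).round())
        H,_,_=np.histogram2d(X[:,0],X[:,1],bins=[np.arange(-20,110,10),np.arange(-90,30,10)]);print(H.astype(int))
E
python3 fitd.py
```

```text
scene 0.97 7071 [295.0, 77.5, 401.1, 186.6]
side 0.73 5851 [153.7, 101.7, 271.7, 220.5]
cost 0.2120851982025067 0.16696088288840566 [-1.2  1.9  0.7  1.5 -4.8]
z-row [ 0.466 -0.285  0.838] corner [464. 100. 157.]
blue n 308 x pct 2,50,98 [ 5. 27. 78.] y [-27. -17.   1.]
[[ 0  0  0  0  0  0  0  0  0  0  0]
 [ 0  0  0  0  0  0  0  0  0  0  0]
 [ 0  0  0  0  0  0  8  9 15  1  0]
 [ 0  0  0  0  0  0 18 18 27  5  0]
 [ 0  0  0  0  0  0 11 23 26  3  0]
 [ 0  0  0  0  0  0  0  9  6  2  0]
 [ 0  0  0  0  0  0  0 23  0  0  0]
 [ 0  0  0  0  0  0 16 16  0  0  0]
 [ 0  0  0  0  0  0 19 20  0  0  0]
 [ 0  0  0  0  0  0  7 26  0  0  0]
 [ 0  0  0  0  0  0  0  0  0  0  0]
 [ 0  0  0  0  0  0  0  0  0  0  0]]
blue n 438 x pct 2,50,98 [17. 37. 65.] y [-65. -34.  -3.]
[[ 0  0  0  0  0  0  0  0  0  0  0]
 [ 0  0  0  0  0  0  0  0  0  0  0]
 [ 0  0  0  0  0  0  0  0  0  0  0]
 [ 0  0  2  8  8  7  7  5  5  0  0]
 [ 0  0  7 20 20 18 15 15 14  0  0]
 [ 0  0 15 20 17 16 18 14  3  0  0]
 [ 0  0  7 15 18 18 15 14  7  0  0]
 [ 0  0  0  2 11 16 18  8  7  0  0]
 [ 0  0  0  0  0  5 10  8  5  0  0]
 [ 0  0  0  0  0  0  0  0  0  0  0]
 [ 0  0  0  0  0  0  0  0  0  0  0]
 [ 0  0  0  0  0  0  0  0  0  0  0]]
```

>>> jog_arm --steps '[{"offset": [0, 0, 0], "twist": [0, 0.3, 0], "gripper": 1}, {"offset": [0.05, 0, 0], "twist": [0, 0.7, 0], "gripper": 1}, {"offset": [0.05, 0, 0], "twist": [0, 1.1, 0], "gripper": 1}, {"offset": [0.1, 0, 0], "twist": [0, 1.4, 0], "gripper": 1}, {"offset": [0.1, 0, 0], "twist": [0, 1.6, 0], "gripper": 1}]'

```text
time_s: 9.77
position: [481.7, 35.4, 175.9]
ee_rot: [0.024, 0.887, 0.305, 0.346]
force: [-0.6, -0.4, -2.3]
finger_gap: 5.2
grasp_force: 113.7
```

>>> jog_arm --steps '[{"offset": [0, 0, 0], "twist": [0, 0, 0], "gripper": 1}, {"offset": [0, 0, 0], "twist": [0, 0, 0], "gripper": 1}, {"offset": [0, 0, 0], "twist": [0, 0, 0], "gripper": 1}, {"offset": [0, 0, 0], "twist": [0, 0, 0], "gripper": 1}, {"offset": [0, 0, 0], "twist": [0, 0, 0], "gripper": 1}]'

```text
time_s: 10.18
position: [480.9, 36.2, 174.8]
ee_rot: [0.024, 0.887, 0.305, 0.345]
force: [-0.0, 0.4, -1.9]
finger_gap: 5.1
grasp_force: 113.7
```

```bash
python3 fitd.py; python3 look.py pics/t3.png
```

```text
scene 0.65 7109 [295.9, 64.0, 406.7, 178.4]
side 0.74 6408 [160.2, 85.4, 268.0, 213.1]
cost 0.21986488191491485 0.17672229205157977 [-0.7  1.8  0.2  1.8 -4.5]
z-row [ 0.573 -0.265  0.775] corner [470.  99. 175.]
blue n 257 x pct 2,50,98 [ 5. 25. 78.] y [-25. -15.   2.]
[[ 0  0  0  0  0  0  0  0  0  0  0]
 [ 0  0  0  0  0  0  0  0  0  0  0]
 [ 0  0  0  0  0  0  8  6 15  2  0]
 [ 0  0  0  0  0  0 14 20 22  8  0]
 [ 0  0  0  0  0  0  7 20 18 10  0]
 [ 0  0  0  0  0  0  0  8  1  5  0]
 [ 0  0  0  0  0  0  0 16  0  0  0]
 [ 0  0  0  0  0  0 14  8  0  0  0]
 [ 0  0  0  0  0  0 13 17  0  0  0]
 [ 0  0  0  0  0  0  5 15  0  0  0]
 [ 0  0  0  0  0  0  0  5  0  0  0]
 [ 0  0  0  0  0  0  0  0  0  0  0]]
blue n 505 x pct 2,50,98 [12. 36. 64.] y [-60. -33.  -4.]
[[ 0  0  0  0  0  0  0  0  0  0  0]
 [ 0  0  0  0  0  0  0  0  0  0  0]
 [ 0  0  0  0  0  0  0  0  0  0  0]
 [ 0  0  0 13 20 20 17  7 12  0  0]
 [ 0  0  1 14 20 20 22 16 11  0  0]
 [ 0  0  9 23 21 20 20 12  0  0  0]
 [ 0  0  3 20 22 19 20 18 11  0  0]
 [ 0  0  0  1 12 19 18  9 11  0  0]
 [ 0  0  0  0  0  6 10  4  4  0  0]
 [ 0  0  0  0  0  0  0  0  0  0  0]
 [ 0  0  0  0  0  0  0  0  0  0  0]
 [ 0  0  0  0  0  0  0  0  0  0  0]]
axes z-row [ 0.598 -0.254  0.76 ] grasp [469.  33. 190.] corner z [468.  98. 177.]
```

View pics/t3.png

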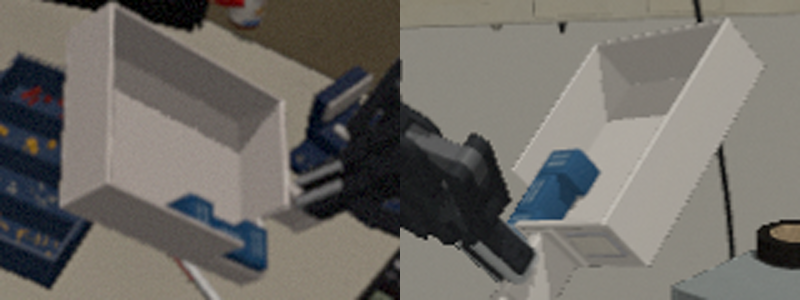

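The last picture shows all three relays packed in the corner, and by measurement the rearmost centre is about 60–70 mm from it. The tilt is 39°, the corner is about 175 mm up and the drawer is still, so I'm handing in.

```bash
python3 -c "
from plant import bot
print(bot.finish_job())"
```

```text
the job is handed in; nothing more can be done
None
```

I handed the job in, and no verdict came back: the drawer is held by its pull about 175 mm above the bench, tilted about 39° and still, with all three relays packed along the left wall into the cut-down corner; the rearmost relay's centre is 60–70 mm from that corner (limit 75 mm), the closest margin, and nothing touched the tape, fuse box or tweezers.

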